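# Change over the drilling bench: tip out the offcuts, set the next bar in the fence

## Robot

A 6-joint arm with a two-finger parallel gripper is mounted at the origin on the work surface. World frame = base frame: x ahead of the robot, y to its left, z up, the work surface at z = 0. Lengths are in m, angles in degrees, forces in N, time in s.
With the tool pointing down it reaches from about 0.4 to 0.825 m from the base axis. Payload 7 kg.
Tool frame: the origin (TCP) lies between the finger pads; the fingertips stand 19 mm ahead of it and the grasp point (between the pads) is the TCP; z points along the fingers, y is the line along which they close (so a half turn about z gives the same grasp; the last joint's range is limited). The gripper opens to 88 mm and grips with 3 to 60 N. Pads are 19 mm wide; open, the fingers measure 130 mm over their backs; the gripper's body (78 mm by 193 mm) begins 47 mm behind the grasp point.
Start: joints at [90.418, 20.546, 0.682, 0, -70.136, -16.507], TCP at [0.187, 0.649, 0.246] pointing down, gripper open.
Joint ranges: [-176.03, 176.03], [-82.01, 121.73], [-58.28, 71.71], [-173.87, 95.51], [-174.79, -0.11], [-173.66, 173.66]. Speed limits (degrees/s): [136.94, 136.94, 172.46, 180, 180, 180].

## Interface

Orientations are given as [roll, pitch, yaw] about the fixed x, y, z axes, in that order (R = Rz(yaw) Ry(pitch) Rx(roll)).
In Python, from plant import get_obs, snapshot, close_job, spot_in, spot_point gives the robot as it stands.
- The arm moves only by the tool play_rows, never from a script. Its argument "plan" is a list of rows, each a list of 6 numbers: the shift along the tool's x, y, z in cm, then the turn, a rotation vector about the tool's x, y, z in degrees. A call has 1 to 20 rows; each row shifts and turns the commanded pose from where the row before left it, along the tool's axes as they then stand; what a row does not reach is not made up. A row lasts 1/12 s, in which the tool goes at most 41.7 mm and 7.16 degrees, less where a joint would pass 70% of its speed; a pose out of reach is approached as far as the arm can. A call is refused whole if a number of a shift passes 4.17 or a number of a turn 7.16, either way. A call with a gripper value outside its range is refused whole. "grip" is the finger opening in cm, from 0 to 8.76, set as the call begins (left out, the last holds). The fingers move at their own pace and stop on an object; the grip force is fixed at half the most. Time passes only in rows, so rows that do not move let the fingers close. It gives the time, the measured TCP pose, the force, the opening and the grip force at its end, in the units of the state.
- get_obs(): the state, without advancing time (a new reading comes with each control period).
- snapshot(name): name is "side" or "top"; returns a dict with "frame" (400x640x3 uint8, red, green, blue), "fx", "fy", "cx", "cy" (pixels), "k1" (the pictures are not rectified: a ray, as slopes to the right and down, at radius r is drawn at 1 + k1 r^2 times it, then the intrinsics apply), "position" and "attitude" of the camera in the world. Camera axes: x right, y down, z forward; pixel columns grow to the right and rows downward; lengths in m; the calibration is good to about 2 mm. A picture is of the moment at which its call begins. There is no depth.
- close_job(): hands the job in; it is judged then, once.
Trained networks look in the newest picture that a camera, given by its name, has taken for a name from the list of things; names that differ only in an ending like _2 or _b are one class to them, and where a whole thing is asked for, a point or a joint stands for the part that bears it (a point fixed in the world has none). Each returns a list of dicts, best first, with "score" (0 to 1); they miss things now and then, are a little off and sometimes report something else, mostly with a low value. They report only what shows in the picture. A call takes as long as a camera call. They do not tell look-alikes from the thing itself.
- spot_in(camera, thing): "position" ([x, y, z] in m, in world coordinates, good to about 4 mm: the middle of the surface that is visible of it).
- spot_point(camera, thing): "position" ([x, y, z] in m, in world coordinates, good to about 4 mm: a listed point, or the origin of a listed thing).
The state is a dict: "clock": time; "joint_pos": joint angles; "qvel": joint speeds; "tau": joint torques, N m; "tool_pos": TCP position; "orientation": TCP orientation; "force": force on the tool from outside, world axes, zero at the start; "moment": the same for the moment, N m; "opening": finger opening in m; "gripper_force": force on a finger pad.
Only numpy, scipy, OpenCV 4.12 (cv2) and the standard library are available. Lean on these libraries where they do the work, as an engineer would, in place of code of your own. Each camera call takes 0.05 s, during which the arm holds its last target. There are 200 camera calls.

## Task

Change the bench over to the next drilling job. All the square offcuts, both those lying about on the bench and those in the divided organiser, go in the steel scrap tray: empty the organiser's offcut compartment by holding the organiser over the scrap tray and tipping it towards that corner, keep the finished parts in their own compartments, and then stand it back level on the middle of its round mat. Also push the steel bar on the jig board square and flush against both green fences, and leave the bottle and the cardboard box alone.

Things in the scene. Friction and masses are not known exactly. Their poses are not given: they have to be found in the camera images.
- organiser_grip (a point): Centre of the carrying bar of the organiser, a loose square grey tray with four compartments. The black bar, 84 mm long (y), 14 wide (x), 24 high, stands over the tray's middle; this point is 63 mm above the tray's underside, with 16 mm free below the bar. z is the tray's up. Compartments: (+x,+y) offcuts, (-x,+y) bracket, (-x,-y) channel, (+x,-y) flange. It starts on the mat at any yaw.
- spout_corner (a point): Outer corner of the offcut compartment's floor (its upper face), at x 105, y 105 mm from the tray's middle; axes as the organiser's. Each compartment is open at its outer corner: a gap 61 mm long on either side, no lip. Tipped 40 to 45 degrees towards a corner, that compartment alone slides empty; the plastic is smooth and parts begin to slide at 10 to 15 degrees.
- organiser_base (a point): Middle of the organiser's underside; axes as its bar. The tray is 210 x 210 mm, floor and walls 4 mm thick, walls and the cross of dividers 35 mm high; each outer wall covers only the middle 88 mm of its side. 0.34 kg empty, about 0.7 kg with its contents.
- mat_top (a point): Centre of the upper face of a fixed round black rubber mat, 260 mm across and 3 mm thick: the organiser's place.
- tray_in (a point): Centre of the inner floor of the fixed open steel scrap tray, 180 mm (x) by 220 mm (y) outside and 45 mm high, walls and floor 4 mm. x, y along its sides, z up.
- jig_seat (a point): Where the bar's centre is once flush in the jig's fence corner. The fixed jig: plywood board 180 (x) x 220 (y) x 12 mm, green fences 18 mm wide, 28 mm above the board, along its +x edge and its +y edge. This point is 25 mm from the x fence's inner face, 70 mm from the y fence's, 12.5 mm above the board; x and y point to the fences. The board's middle is at x -47, y -22 mm.
- bar_center (a point): Centre of the steel bar to be drilled, 50 (x) x 140 (y) x 25 (z) mm, 0.4 to 0.6 kg, loose. It starts lying on the jig board, a few cm from both fences and askew (by up to about 20 degrees). Its 140 mm side goes along the +x fence, its end against the +y fence; either end will do.
- bracket_center (a point): A finished part lying in the organiser, to stay in its compartment: a steel angle 62 x 30 x 30 mm, 50 g, point 10 mm above its foot.
- channel_center (a point): A finished part lying in the organiser, to stay in its compartment: a steel channel 60 x 36 x 22 mm, 50 g, point 10 mm above its foot.
- flange_center (a point): A finished part lying in the organiser, to stay in its compartment: a steel flange 60 mm across, 18 mm high, 80 g, point 10 mm above its foot.
- offcut1_center (a point): Square aluminium bar offcut, 60 x 20 x 20 mm, 65 g, loose. The point is its centre; its x axis runs along the 60 mm length. Starts in the organiser's (+x,+y) compartment (2 or 3 of these are present).
- offcut2_center (a point): Square aluminium bar offcut, 60 x 20 x 20 mm, 65 g, loose. The point is its centre; its x axis runs along the 60 mm length. Starts in the organiser's (+x,+y) compartment (2 or 3 of these are present).
- offcut3_center (a point): Square aluminium bar offcut, 60 x 20 x 20 mm, 65 g, loose. The point is its centre; its x axis runs along the 60 mm length. Starts in the organiser's (+x,+y) compartment (2 or 3 of these are present).
- offcut4_center (a point): Square aluminium bar offcut, 60 x 20 x 20 mm, 65 g, loose. The point is its centre; its x axis runs along the 60 mm length. Starts loose on the bench between the robot and the scrap tray (2 to 4 of these are present).
- offcut5_center (a point): Square aluminium bar offcut, 60 x 20 x 20 mm, 65 g, loose. The point is its centre; its x axis runs along the 60 mm length. Starts loose on the bench between the robot and the scrap tray (2 to 4 of these are present).
- offcut6_center (a point): Square aluminium bar offcut, 60 x 20 x 20 mm, 65 g, loose. The point is its centre; its x axis runs along the 60 mm length. Starts loose on the bench between the robot and the scrap tray (2 to 4 of these are present).
- offcut7_center (a point): Square aluminium bar offcut, 60 x 20 x 20 mm, 65 g, loose. The point is its centre; its x axis runs along the 60 mm length. Starts loose on the bench between the robot and the scrap tray (2 to 4 of these are present).
- bottle: A drinks bottle standing at the back of the bench, 64 mm across, 190 mm high; origin under its middle. Not part of the job: leave alone.
- carton: An open cardboard box with a few parts in it, 100 x 140 x 50 mm, at the back of the bench; origin under its middle. Not part of the job: leave alone.
There are look-alikes about, which are no part of the job. Leave any purple look-alike of the part that bears offcut5_center alone.

How it is judged:
By the outcome, as a careful person would: the job done as asked, in the order asked, and still so for the second after the job is handed in, with the robot touching nothing.
Of offcut1, offcut2, offcut3 only 2 to 3 are there at a start; the rules pass over those that are not, and their reading is None.
Of offcut4, offcut5, offcut6, offcut7 only 2 to 4 are there at a start; the rules pass over those that are not, and their reading is None.
At some moment in a run one of bar, offcut4, offcut5, offcut6, offcut7 may be knocked a few centimetres aside while the robot is not near it.
It also fails if it takes over 210 s, if anything falls off the work surface, if the arm or the gripper's body presses on something with over 40 N, if the wrist force passes 120 N, or if a joint passes its speed limit or range.

## Working session

There is one attempt and no reset: what is moved stays moved. The work goes in short steps, Python scripts to look and compute and a tool call to move; the robot and the scene stay as the last step left them, time stands still between calls to the robot, and variables do not carry over. Pictures are saved under pics/ and viewed, at most 14 in all, crops included, and the job is handed in when it is done.

Besides the shell and the picture viewer there is one more tool, called as a command line: name --pt "numbers of a row" for each row, then --argument value for the rest. play_rows: Moves the arm, as the interface text tells. Its arguments: {"type":"object","properties":{"plan":{"type":"array","items":{"type":"array","items":{"type":"number"}}},"grip":{"type":"number"}},"required":["plan"]}

```bash
ls; mkdir -p pics
python3 - <<'E'
from plant import *
import cv2
o=get_obs(); print(o)
for n in("top","side"):
    s=snapshot(n); cv2.imwrite(f"pics/{n}0.png",s["frame"][:,:,::-1]); print(n,{k:v for k,v in s.items() if k!="frame"})
    for t in "organiser_grip spout_corner organiser_base mat_top tray_in jig_seat bar_center bracket_center channel_center flange_center offcut1_center offcut4_center bottle carton".split():
        print(t,[(round(d["score"],2),[round(float(x),3) for x in d["position"]]) for d in spot_point(n,t)])
E
```

```text
pics
{'clock': 0.0, 'joint_pos': array([ 9.04192521e+01,  2.05909835e+01,  6.34275631e-01, -1.97528199e-02,
       -7.01367774e+01, -1.65042747e+01]), 'qvel': array([ 0.03831284,  0.10200865, -0.01682749, -0.03552101, -0.04058905,
        0.01127719]), 'tau': array([-8.63951955e-04, -5.82716918e+01,  2.93047106e+01,  6.99704289e+00,
        6.87337102e-03, -1.72168834e-04]), 'tool_pos': array([0.18694613, 0.6481174 , 0.24463274]), 'orientation': array([ 1.79905091e+02, -8.75651742e-03, -1.60917420e+01]), 'force': array([ 0.70080101,  0.55250114, -0.38454458]), 'moment': array([-0.06999798, -0.01813918,  0.00022752]), 'gripper_force': 0.0, 'opening': 0.08794904396689868}
top {'fx': 361.5243940924316, 'fy': 361.5243940924316, 'cx': 314.8107077350943, 'cy': 202.25632114779884, 'k1': -0.08120534723113693, 'position': array([ 0.51859124, -0.01457065,  1.14021411]), 'attitude': array([-174.92475754,    0.30417748,  -91.12011968])}
organiser_grip [(0.81, [0.484, -0.37, 0.064])]
spout_corner [(0.95, [0.535, -0.236, 0.007])]
organiser_base [(0.88, [0.486, -0.369, 0.004]), (0.25, [0.519, -0.31
[... 947 characters left out ...]
ase [(0.76, [0.481, -0.372, 0.003]), (0.73, [0.553, -0.4, 0.02]), (0.56, [0.417, -0.344, 0.017])]
mat_top []
tray_in [(0.58, [0.666, -0.005, 0.008])]
jig_seat [(0.65, [0.572, 0.386, 0.025])]
bar_center [(0.93, [0.533, 0.359, 0.027]), (0.24, [0.75, 0.213, 0.0])]
bracket_center [(0.44, [0.416, -0.342, 0.015]), (0.22, [0.482, -0.373, 0.001])]
channel_center [(0.52, [0.46, -0.44, 0.019])]
flange_center [(0.6, [0.518, -0.293, 0.016]), (0.43, [0.556, -0.395, 0.02])]
offcut1_center [(0.54, [0.517, -0.313, 0.015])]
offcut4_center [(0.63, [0.445, -0.141, 0.012]), (0.49, [0.5, -0.273, 0.018])]
bottle [(0.62, [0.749, 0.215, 0.001])]
carton [(0.88, [0.762, -0.21, -0.002]), (0.3, [0.753, 0.217, -0.001])]
```

View pics/top0.png

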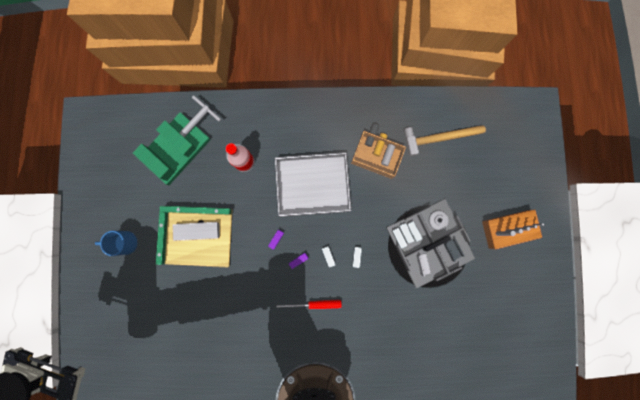

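View pics/side0.png

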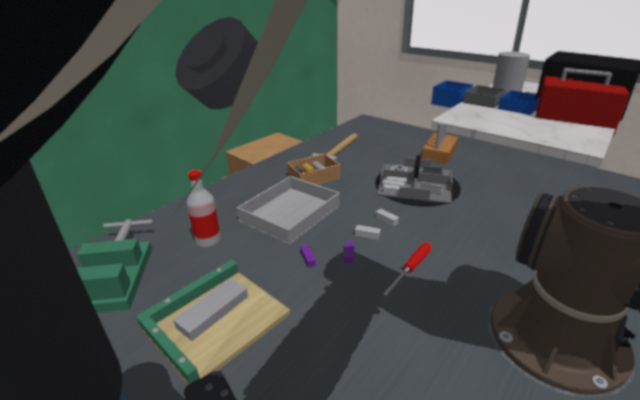

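The top view shows two silver offcuts on the bench at (328,256) and (357,257). The two purple look-alikes are at (277,239) and (299,260), and I leave those alone. The organiser is at (430,243) with about 3 offcuts at (405,235). The bar is at (196,230) on the jig, and the scrap tray is at (313,183). Candidates for "offcut" are the two silver and two purple ones, so I choose the silver pair.

```bash
cat > h.py <<'E'
import numpy as np, cv2
from scipy.spatial.transform import Rotation as R
from plant import *
def px2w(s,uv,z):
    uv=np.atleast_2d(np.array(uv,float)); K=np.array([[s["fx"],0,s["cx"]],[0,s["fy"],s["cy"]],[0,0,1]])
    d=np.array([s["k1"],0,0,0,0]); 
    r=cv2.undistortPoints(uv[:,None],K,d)[:,0]; r=np.c_[r,np.ones(len(r))]
    M=R.from_euler("xyz",s["attitude"],degrees=True).as_matrix(); r=r@M.T; p=s["position"]
    return p+r*((z-p[2])/r[:,2])[:,None]
def w2px(s,P):
    M=R.from_euler("xyz",s["attitude"],degrees=True).as_matrix(); c=(np.atleast_2d(P)-s["position"])@M
    r=c[:,:2]/c[:,2:]; r=r*(1+s["k1"]*(r**2).sum(1))[:,None]
    return r*[s["fx"],s["fy"]]+[s["cx"],s["cy"]]
def blobs(s,box,mask,z,amin=20):
    x0,y0,x1,y1=box; m=np.zeros(mask.shape,np.uint8); m[y0:y1,x0:x1]=mask[y0:y1,x0:x1]
    out=[]
    for c in cv2.findContours(m,cv2.RETR_EXTERNAL,cv2.CHAIN_APPROX_NONE)[0]:
        if cv2.contourArea(c)<amin: continue
        w=px2w(s,c[:,0],z)[:,:2]; (ctr,sz,a)=cv2.minAreaRect((w*1000).astype(np.float32))
        if sz[0]<sz[1]: a+=90; sz=sz[::-1]
        out.append((np.round(ctr,1),np.round(sz,1),round((a+90)%180-90,1)))
    return out
def sp(cam,t): return [(round(d["score"],2),[round(float(x),3) for x in d["position"]]) for d in spot_point(cam,t)]
def up(s,name,box,k):
    x0,y0,x1,y1=box; cv2.imwrite("pics/"+name,cv2.resize(s["frame"][y0:y1,x0:x1,::-1],None,fx=k,fy=k,interpolation=cv2.INTER_CUBIC))
E
python3 - <<'E'
from h import *
s=snapshot("top"); f=s["frame"].astype(int); sat=f.max(2)-f.min(2); v=f.mean(2)
m=((v>150)&(sat<40)).astype(np.uint8)
print("loose",blobs(s,(310,235,375,280),m,.02))
print("tray",blobs(s,(265,140,362,225),((v>95)&(sat<30)).astype(np.uint8),.045))
print("bar",blobs(s,(165,212,228,248),((v>100)&(sat<25)).astype(np.uint8),.037))
hsv=cv2.cvtColor(s["frame"],cv2.COLOR_RGB2HSV)
g=((hsv[...,0]>60)&(hsv[...,0]<95)&(hsv[...,1]>90)).astype(np.uint8)
y=((hsv[...,0]>15)&(hsv[...,0]<35)&(hsv[...,1]>60)).astype(np.uint8)
print("jig",blobs(s,(150,200,240,272),g|y,.04),blobs(s,(150,200,240,272),y,.012))
print("offs in org",blobs(s,(385,215,428,255),((v>185)&(sat<30)).astype(np.uint8),.02))
a=lambda b:cv2.resize(s["frame"][b[1]:b[3],b[0]:b[2],::-1],(380,380),interpolation=cv2.INTER_CUBIC)
cv2.imwrite("pics/c1.png",np.hstack([a((380,195,480,295)),a((150,190,245,285))]))
E
```

```text
loose [(array([ 446.4, -136.9]), array([61.9, 21.8]), -7.3), (array([449.6, -48.4]), array([61.9, 22. ]), 19.5)]
tray [(array([693.5, -22.5]), array([266.9, 228.8]), -87.0)]
bar [(array([536.7, 359.3]), array([141.1,  49.4]), -87.5)]
jig [(array([520.6, 364.2]), array([233.1, 181.4]), 87.0)] [(array([510.2, 358.5]), array([207. , 165.7]), 86.7)]
offs in org [(array([ 501.9, -270.6]), array([59.2, 19.6]), 24.9), (array([ 516.8, -294.6]), array([60.7, 19.7]), 24.8), (array([ 521.8, -318.9]), array([58.2, 20.3]), 28.0)]
```

View pics/c1.png

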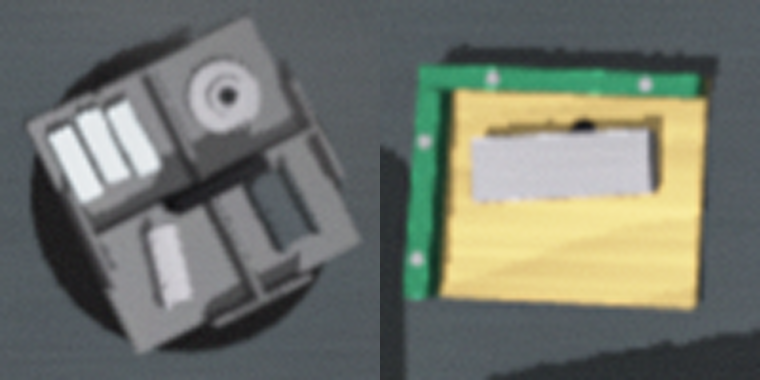

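Crop check: the organiser has three offcuts top-left, the flange top-right, the bracket bottom-left and the channel bottom-right. The bar lies a few degrees askew to the green fences at the far side (+x) and the left (+y). The loose targets are the two silver offcuts, at (0.450,-0.048) and (0.446,-0.137).

play_rows --pt "2.75 2.33 0 0 0 0" --pt "2.75 2.33 0 0 0 0" --pt "2.75 2.33 0 0 0 0" --pt "2.75 2.33 0 0 0 0" --pt "2.75 2.33 0 0 0 0" --pt "2.75 2.33 0 0 0 0" --pt "2.75 2.33 0 0 0 0" --pt "2.75 2.33 0 0 0 0" --pt "2.75 2.33 0 0 0 0" --pt "2.75 2.33 0 0 0 0" --pt "1.7 3.64 0 0 0 0" --pt "1.7 3.64 0 0 0 0" --pt "1.7 3.64 0 0 0 0" --pt "1.7 3.64 0 0 0 0" --pt "1.7 3.64 0 0 0 0" --pt "1.7 3.64 0 0 0 0" --pt "1.7 3.64 0 0 0 0" --pt "1.7 3.64 0 0 0 0" --pt "1.7 3.64 0 0 0 0" --pt "1.7 3.64 0 0 0 0" --grip 6

```text
clock: 3.22
tool_pos: [0.4491, -0.0503, 0.2462]
orientation: [-180.0, -0.1, -16.1]
force: [1.3, 0.8, -1.1]
opening: 0.0601
gripper_force: 0.0
```

play_rows --pt "0 0 1.5 0 0 -6" --pt "0 0 2 0 0 -6" --pt "0 0 2 0 0 -6" --pt "0 0 2 0 0 -6" --pt "0 0 2 0 0 -6" --pt "0 0 1.5 0 0 -5.6" --pt "0 0 0 0 0 0"

```text
clock: 3.8
tool_pos: [0.4473, -0.0489, 0.133]
orientation: [-180.0, 0.3, 19.7]
force: [-0.9, 0.1, -0.3]
opening: 0.0602
gripper_force: 0.0
```

```bash
cat > d.py <<'E'
# usage: d.py x y z yaw(tool x axis) -> shift in tool axes (cm) and turn about tool z, tool kept vertical
import sys
from h import *
o=get_obs(); M=R.from_euler("xyz",o["orientation"],degrees=True).as_matrix()
t=list(map(float,sys.argv[1:5])); D=np.array(t[:3])-o["tool_pos"]
print("t",round(o["clock"],2),"pos",o["tool_pos"].round(4),"ori",o["orientation"].round(2),"q",o["joint_pos"].round(1),"open",round(o["opening"],4),"gf",round(o["gripper_force"],1),"F",o["force"].round(1))
T=R.from_euler("xyz",[180,0,t[3]],degrees=True).as_matrix()
print("shift cm",(M.T@D*100).round(2),"turn",np.degrees((R.from_matrix(M.T@T)).as_rotvec()).round(2))
E
python3 d.py .4495 -.0485 .022 19.5
```

```text
t 3.8 pos [ 0.4473 -0.0489  0.133 ] ori [-179.96    0.27   19.72] q [ 19.    5.7 -35.4  -0.  -49.1  90.8] open 0.0602 gf 0.0 F [-0.9  0.1 -0.3]
shift cm [ 0.27  0.04 11.1 ] turn [-0.04  0.27  0.22]
```

play_rows --pt "0.1 0 3 0 0 0" --pt "0.1 0 3.5 0 0 0" --pt "0 0 3 0 0 0" --pt "0 0 1.6 0 0 0" --pt "0 0 0 0 0 0" --pt "0 0 0 0 0 0"

```text
clock: 4.3
tool_pos: [0.4514, -0.0477, 0.0249]
orientation: [180.0, 0.1, 19.4]
force: [1.0, -0.1, 0.4]
opening: 0.0598
gripper_force: 0.0
```

play_rows --pt "0 0 0 0 0 0" --pt "0 0 0 0 0 0" --pt "0 0 0 0 0 0" --pt "0 0 0 0 0 0" --pt "0 0 0 0 0 0" --pt "0 0 0 0 0 0" --grip 0.5

```text
clock: 4.8
tool_pos: [0.4513, -0.0477, 0.025]
orientation: [180.0, -0.1, 19.5]
force: [-0.5, 0.9, 0.1]
opening: 0.0258
gripper_force: 0.0
```

play_rows --pt "0 0 -2 0 0 0" --pt "0 0 -3.5 0 0 0" --pt "0 0 -3.5 0 0 0" --pt "0 0 -2.5 0 0 0" --pt "0 0 0 0 0 0"

```text
clock: 5.22
tool_pos: [0.4541, -0.0472, 0.1449]
orientation: [179.9, -0.5, 19.6]
force: [0.6, -0.3, -0.1]
opening: 0.0055
gripper_force: 0.0
```

```bash
python3 d.py .65 .03 .08 19.5
```

```text
t 5.22 pos [ 0.4541 -0.0472  0.1449] ori [179.92  -0.5   19.57] q [ 19.    5.  -34.4   0.1 -50.1  90.5] open 0.0055 gf 0.0 F [ 0.6 -0.3 -0.1]
shift cm [20.99 -0.72  6.67] turn [ 0.08 -0.5   0.07]
```

The fingers close at about 7 cm/s, so I waited too little. I'll reopen and check the offcut's place.

play_rows --pt "0 0 0 0 0 0" --pt "0 0 0 0 0 0" --pt "0 0 0 0 0 0" --pt "0 0 0 0 0 0" --pt "0 0 0 0 0 0" --pt "0 0 0 0 0 0" --grip 5

```text
clock: 5.72
tool_pos: [0.4508, -0.0479, 0.1389]
orientation: [-180.0, 0.1, 19.5]
force: [-0.1, -0.0, -1.1]
opening: 0.0397
gripper_force: 0.0
```

```bash
python3 - <<'E'
from h import *
for c in("top","side"): snapshot(c); print(sp(c,"offcut4_center"))
E
python3 d.py .4495 -.0485 .021 19.5
```

```text
[(0.73, [0.535, -0.234, 0.005])]
[(0.46, [0.443, -0.14, 0.012])]
t 5.92 pos [ 0.451  -0.0478  0.1394] ori [1.800e+02 3.000e-02 1.951e+01] q [ 19.    5.4 -34.8   0.  -49.8  90.5] open 0.0491 gf 0.0 F [0.7 1.4 0.5]
shift cm [-0.16  0.02 11.84] turn [0.   0.03 0.01]
```

play_rows --pt "-0.1 0 3 0 0 0" --pt "0 0 3.5 0 0 0" --pt "0 0 3.3 0 0 0" --pt "0 0 2 0 0 0" --pt "0 0 0 0 0 0" --pt "0 0 0 0 0 0"

```text
clock: 6.42
tool_pos: [0.4499, -0.0481, 0.021]
orientation: [180.0, 0.1, 19.5]
force: [0.9, -0.0, 0.0]
opening: 0.05
gripper_force: 0.0
```

play_rows --pt "0 0 0 0 0 0" --pt "0 0 0 0 0 0" --pt "0 0 0 0 0 0" --pt "0 0 0 0 0 0" --pt "0 0 0 0 0 0" --pt "0 0 0 0 0 0" --pt "0 0 0 0 0 0" --pt "0 0 0 0 0 0" --pt "0 0 0 0 0 0" --grip 0.5

```text
clock: 7.17
tool_pos: [0.4502, -0.048, 0.0217]
orientation: [180.0, -0.0, 19.5]
force: [-0.8, 0.2, 4.2]
opening: 0.0197
gripper_force: 29.8
```

play_rows --pt "0 0 -2 0 0 0" --pt "0 0 -3.5 0 0 0" --pt "1 0 -3.5 0 0 0" --pt "3 0.1 -2 0 0 0" --pt "4 0.2 0 0 0 0" --pt "4 0.2 0 0 0 0" --pt "4 0.2 0 0 0 0" --pt "4 0.2 0 0 0 0" --pt "3 0 2 0 0 0" --pt "0 0 3 0 0 0" --pt "0 0 3 0 0 0" --pt "0 0 0.6 0 0 0" --pt "0 0 0 0 0 0"

```text
clock: 8.25
tool_pos: [0.6678, 0.0197, 0.0425]
orientation: [-180.0, 0.4, 19.5]
force: [-0.5, -0.3, -0.8]
opening: 0.0198
gripper_force: 29.8
```

play_rows --pt "0 0 0 0 0 0" --pt "0 0 0 0 0 0" --pt "0 0 0 0 0 0" --pt "0 0 0 0 0 0" --pt "0 0 0 0 0 0" --pt "0 0 -2 0 0 0" --pt "0 0 -3.5 0 0 0" --pt "0 0 -3.5 0 0 0" --pt "0 0 -1 0 0 0" --pt "0 0 0 0 0 0" --grip 5

```text
clock: 9.08
tool_pos: [0.6724, 0.0207, 0.151]
orientation: [179.9, -0.5, 19.5]
force: [0.2, -0.1, -0.4]
opening: 0.05
gripper_force: 0.0
```

```bash
python3 - <<'E'
from h import *
s=snapshot("top"); print(sp("top","offcut4_center")); f=s["frame"].astype(int); sat=f.max(2)-f.min(2); v=f.mean(2)
m=((v>150)&(sat<40)).astype(np.uint8)
print("loose",blobs(s,(310,235,375,280),m,.02))
E
python3 d.py .446 -.137 .13 -7.3
```

```text
[(0.7, [0.447, -0.138, 0.009]), (0.49, [0.667, -0.002, 0.002])]
loose [(array([ 446.4, -136.9]), array([61.9, 21.8]), -7.3)]
t 9.18 pos [0.6701 0.0204 0.1468] ori [-1.7999e+02 -1.3000e-01  1.9500e+01] q [ 18.4  24.2  -7.3  -0.  -58.4  91.2] open 0.0498 gf 0.0 F [-0.2  0.1 -0.9]
shift cm [-26.38   7.36   1.62] turn [-0.04 -0.12 26.8 ]
```

play_rows --pt "-1.8 0.5 0 0 0 0" --pt "-3.6 1 0 0 0 0" --pt "-4 1.1 0 0 0 0" --pt "-4 1.1 0 0 0 0" --pt "-4 1.1 0 0 0 0" --pt "-4 1.1 0 0 0 0" --pt "-3.4 1 0 0 0 0" --pt "-1.6 0.46 0 0 0 0" --pt "0 0 0.6 0 0 6" --pt "0 0 1 0 0 7" --pt "0 0 0 0 0 7" --pt "0 0 0 0 0 6.8" --pt "0 0 0 0 0 0"

```text
clock: 10.27
tool_pos: [0.4452, -0.1373, 0.1287]
orientation: [180.0, 0.1, -7.6]
force: [-0.1, 0.7, -0.6]
opening: 0.05
gripper_force: 0.0
```

```bash
python3 d.py .4464 -.1369 .021 -7.3
```

```text
t 10.27 pos [ 0.4452 -0.1373  0.1287] ori [ 1.7998e+02  9.0000e-02 -7.6200e+00] q [  7.2   7.5 -34.1  -0.  -48.5  75.2] open 0.05 gf 0.0 F [-0.1  0.7 -0.6]
shift cm [ 0.13 -0.06 10.77] turn [ 0.02  0.09 -0.32]
```

play_rows --pt "0.1 -0.1 3 0 0 -0.3" --pt "0 0 3.5 0 0 0" --pt "0 0 2.8 0 0 0" --pt "0 0 1.4 0 0 0" --pt "0 0 0 0 0 0" --pt "0 0 0 0 0 0"

```text
clock: 10.77
tool_pos: [0.4462, -0.1364, 0.0215]
orientation: [180.0, 0.1, -6.7]
force: [0.6, -0.1, -0.2]
opening: 0.0499
gripper_force: 0.0
```

play_rows --pt "0 0 0 0 0 0" --pt "0 0 0 0 0 0" --pt "0 0 0 0 0 0" --pt "0 0 0 0 0 0" --pt "0 0 0 0 0 0" --pt "0 0 0 0 0 0" --pt "0 0 0 0 0 0" --pt "0 0 0 0 0 0" --pt "0 0 0 0 0 0" --grip 0.5

```text
clock: 11.52
tool_pos: [0.4469, -0.1364, 0.0228]
orientation: [-180.0, -0.0, -7.0]
force: [-1.0, 0.8, 3.7]
opening: 0.0199
gripper_force: 30.0
```

play_rows --pt "0 0 -2 0 0 0" --pt "0 0 -3.5 0 0 0" --pt "0 0 -3.5 0 0 0" --pt "0.9 -1 -2 0 0 0" --pt "2.3 -2.6 0 0 0 0" --pt "2.6 -3 0 0 0 0" --pt "2.6 -3 0 0 0 0" --pt "2.6 -3 0 0 0 0" --pt "2.6 -3 0 0 0 0" --pt "2.6 -3 0 0 0 0" --pt "1.8 -2 0 0 0 0" --pt "0.8 -0.7 1 0 0 0" --pt "0 0 3 0 0 0" --pt "0 0 3 0 0 0" --pt "0 0 1 0 0 0" --pt "0 0 0 0 0 0"

```text
clock: 12.85
tool_pos: [0.6567, 0.0512, 0.0489]
orientation: [179.8, 0.4, -7.0]
force: [-0.5, -0.8, -0.6]
opening: 0.0199
gripper_force: 30.0
```

play_rows --pt "0 0 0 0 0 0" --pt "0 0 0 0 0 0" --pt "0 0 0 0 0 0" --pt "0 0 0 0 0 0" --pt "0 0 0 0 0 0" --pt "0 0 -2 0 0 0" --pt "0 0 -3.5 0 0 0" --pt "0 0 -3.5 0 0 0" --pt "0 0 -1 0 0 0" --pt "-0.4 1.6 0 0 0 0" --pt "-0.8 3 0 0 0 0" --pt "-1 3.7 0 0 0 0" --pt "-1.1 4 0 0 0 0" --pt "-1.1 4 0 0 0 0" --pt "-1.1 4 0 0 0 0" --pt "-1.1 4 0 0 0 0" --pt "-1.1 4 0 0 0 0" --pt "-1 3.6 0 0 0 0" --pt "0 0 0 0 0 0" --grip 4

```text
clock: 14.43
tool_pos: [0.5308, -0.2587, 0.1527]
orientation: [180.0, 0.0, -7.3]
force: [1.1, 1.6, 0.3]
opening: 0.0402
gripper_force: 0.0
```

```bash
python3 - <<'E'
from h import *
s=snapshot("top"); print(sp("top","offcut4_center")); up(s,"t1.png",(240,120,480,300),3)
for c in ("top","side"):
    if c=="side": snapshot(c)
    for t in ("organiser_grip","spout_corner","bracket_center","channel_center","flange_center"): print(c,t,sp(c,t))
E
python3 d.py .484 -.3715 .15 -65.4
```

```text
[(0.55, [0.658, 0.052, 0.011])]
top organiser_grip [(0.83, [0.484, -0.367, 0.064])]
top spout_corner []
top bracket_center [(0.78, [0.414, -0.344, 0.02])]
top channel_center [(0.48, [0.458, -0.442, 0.02])]
top flange_center []
side organiser_grip [(0.79, [0.48, -0.374, 0.067])]
side spout_corner [(0.96, [0.536, -0.233, 0.013])]
side bracket_center [(0.63, [0.459, -0.441, 0.017]), (0.52, [0.417, -0.341, 0.019])]
side channel_center [(0.45, [0.461, -0.44, 0.018]), (0.27, [0.517, -0.316, 0.014])]
side flange_center [(0.44, [0.555, -0.399, 0.021])]
t 15.08 pos [ 0.5344 -0.2535  0.1525] ori [180.     0.    -6.94] q [ -6.5  17.1 -17.3   0.  -55.6  89.5] open 0.0397 gf 0.0 F [-0.7 -0.2 -0.2]
shift cm [-3.58 12.33  0.25] turn [ 0.   -0.   58.46]
```

View pics/t1.png

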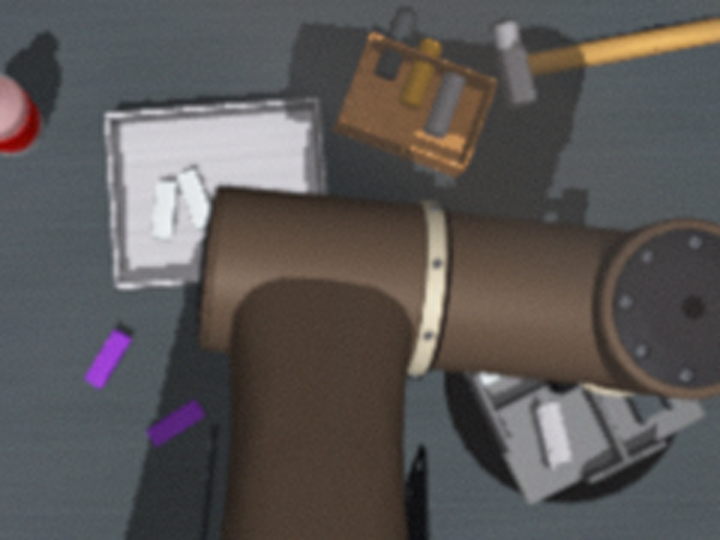

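The picture shows both loose offcuts in the scrap tray, at crop pixels (165,208) and (195,197). The arm hides part of the organiser at (560,430). Next I grip the organiser's bar.

play_rows --pt "-0.5 1.7 0 0 0 0" --pt "-0.9 3.2 0 0 0 0" --pt "-1.1 3.7 0 0 0 0" --pt "-0.7 2.6 0 0 0 0" --pt "-0.4 1.1 0 0 0 0" --pt "0 0 0 0 0 6" --pt "0 0 0 0 0 7" --pt "0 0 0 0 0 7" --pt "0 0 0 0 0 7" --pt "0 0 0 0 0 7" --pt "0 0 0 0 0 7" --pt "0 0 0 0 0 7" --pt "0 0 0 0 0 7" --pt "0 0 0 0 0 3.4" --pt "0 0 0 0 0 0" --pt "0 0 0 0 0 0"

```text
clock: 16.42
tool_pos: [0.4836, -0.3713, 0.1526]
orientation: [-180.0, 0.0, -65.2]
force: [0.1, 1.0, 0.2]
opening: 0.0402
gripper_force: 0.0
```

```bash
python3 d.py .484 -.371 .066 -65.4
```

```text
t 16.42 pos [ 0.4836 -0.3713  0.1526] ori [-180.      0.    -65.24] q [-19.2  18.7 -15.   -0.  -56.3  43.9] open 0.0402 gf 0.0 F [0.1 1.  0.2]
shift cm [-0.02 -0.05  8.66] turn [-0.    0.    0.16]
```

play_rows --pt "0 0 2 0 0 0" --pt "0 0 3 0 0 0" --pt "0 0 2.4 0 0 0" --pt "0 0 1.2 0 0 0" --pt "0 0 0 0 0 0"

```text
clock: 16.83
tool_pos: [0.4816, -0.3706, 0.0633]
orientation: [179.8, 0.2, -65.3]
force: [-0.5, 0.3, 0.3]
opening: 0.0402
gripper_force: 0.0
```

play_rows --pt "0 0 0 0 0 0" --pt "0 0 0 0 0 0" --pt "0 0 0 0 0 0" --pt "0 0 0 0 0 0" --pt "0 0 0 0 0 0" --pt "0 0 0 0 0 0" --pt "0 0 0 0 0 0" --pt "0 0 0 0 0 0" --pt "0 0 0 0 0 0" --grip 0.3

```text
clock: 17.58
tool_pos: [0.4837, -0.3719, 0.0677]
orientation: [-180.0, -0.1, -65.4]
force: [-1.8, 0.7, 6.3]
opening: 0.0139
gripper_force: 30.0
```

play_rows --pt "0 0 -0.3 0 0 0" --pt "0 0 -0.6 0 0 0" --pt "0 0 -0.9 0 0 0" --pt "0 0 -1 0 0 0" --pt "0 0 -0.7 0 0 0" --pt "0 0 -0.3 0 0 0" --pt "0 0 0 0 0 0" --pt "0 0 0 0 0 0"

```text
clock: 18.25
tool_pos: [0.4834, -0.3715, 0.1048]
orientation: [-180.0, -0.0, -65.4]
force: [-0.2, -0.5, -7.7]
opening: 0.0136
gripper_force: 30.0
```

```bash
python3 - <<'E'
from h import *
s=snapshot("side"); 
for t in ("organiser_grip","organiser_base","spout_corner"): print(t,sp("side",t))
x=s["frame"]; up(s,"s1.png",(330,110,490,220),4)
o=get_obs(); print(o["force"],o["moment"],o["gripper_force"])
E
python3 d.py .62 -.22 .25 -45
```

```text
organiser_grip [(0.89, [0.486, -0.376, 0.104])]
organiser_base [(0.28, [0.482, -0.376, 0.103]), (0.22, [0.532, 0.358, 0.025])]
spout_corner [(0.76, [0.535, -0.234, 0.048])]
[ 0.18015332 -0.20832368 -7.90243457] [-0.0119164   0.04622716  0.00656953] 29.99871075153351
t 18.45 pos [ 0.4831 -0.3715  0.104 ] ori [ 1.7996e+02  4.0000e-02 -6.5390e+01] q [-19.2  21.6 -18.   -0.  -50.5  43.8] open 0.0138 gf 30.0 F [ 0.2 -0.2 -7.9]
shift cm [ -8.08 -18.74 -14.6 ] turn [  0.03   0.05 -20.39]
```

View pics/s1.png

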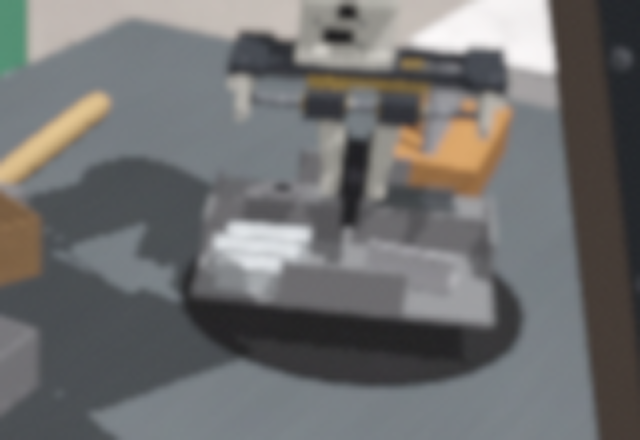

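Side view: the organiser hangs level in the gripper above its mat, with the offcuts at (265,245), and nothing has been lost. Next I lift it, carry it and turn it.

play_rows --pt "0 0 -0.5 0 0 0" --pt "0 0 -1 0 0 0" --pt "0 0 -1.5 0 0 0" --pt "0 0 -1.8 0 0 0" --pt "0 0 -1.8 0 0 0" --pt "0 0 -1.5 0 0 0" --pt "0 0 -1 0 0 0" --pt "0 0 -0.5 0 0 0" --pt "0 0 0 0 0 0"

```text
clock: 19.2
tool_pos: [0.4839, -0.3719, 0.2021]
orientation: [-179.9, -0.1, -65.4]
force: [0.4, -0.0, -6.8]
opening: 0.0136
gripper_force: 30.0
```

play_rows --pt "-0.36 -0.17 0 0 0 0" --pt "-0.81 -0.39 0 0 0 0" --pt "-1.27 -0.6 0 0 0 0" --pt "-1.72 -0.81 0 0 0 0" --pt "-2.17 -1.03 0 0 0 0" --pt "-2.53 -1.2 0 0 0 0" --pt "-3 -1.42 0 0 0 0" --pt "-3.16 -1.5 0 0 0 0" --pt "-3.16 -1.5 0 0 0 0" --pt "-3.16 -1.5 0 0 0 0" --pt "-3 -1.42 0 0 0 0" --pt "-2.53 -1.2 0 0 0 0" --pt "-2.17 -1.03 0 0 0 0" --pt "-1.72 -0.81 0 0 0 0" --pt "-1.27 -0.6 0 0 0 0" --pt "-0.81 -0.39 0 0 0 0" --pt "-0.4 -0.2 0 0 0 0" --pt "0 0 0 0 0 0"

```text
clock: 20.7
tool_pos: [0.488, -0.0029, 0.2004]
orientation: [180.0, 0.0, -65.3]
force: [0.1, 0.5, -6.0]
opening: 0.0136
gripper_force: 30.0
```

play_rows --pt "0 0 0 0 0 1" --pt "0 0 0 0 0 2.5" --pt "0 0 0 0 0 4" --pt "0 0 0 0 0 5" --pt "0 0 0 0 0 5" --pt "0 0 0 0 0 5" --pt "0 0 0 0 0 5" --pt "0 0 0 0 0 5" --pt "0 0 0 0 0 5" --pt "0 0 0 0 0 5" --pt "0 0 0 0 0 5" --pt "0 0 0 0 0 5" --pt "0 0 0 0 0 5" --pt "0 0 0 0 0 5" --pt "0 0 0 0 0 4" --pt "0 0 0 0 0 2.5" --pt "0 0 0 0 0 0.6" --pt "0 0 0 0 0 0"

```text
clock: 22.2
tool_pos: [0.4882, -0.0045, 0.2004]
orientation: [180.0, -0.0, -135.1]
force: [0.7, 0.1, -7.0]
opening: 0.0142
gripper_force: 30.0
```

```bash
python3 - <<'E'
from h import *
s=snapshot("top"); cv2.imwrite("pics/t2.png",s["frame"][:,:,::-1])
f=s["frame"].astype(int); v=f.mean(2)
m=((v<45)).astype(np.uint8); 
x0,y0,x1,y1=380,185,485,300; mm=np.zeros_like(m); mm[y0:y1,x0:x1]=m[y0:y1,x0:x1]
c=max(cv2.findContours(mm,0,cv2.CHAIN_APPROX_NONE)[0],key=cv2.contourArea)
w=(px2w(s,c[:,0],.003)[:,:2]*1000).astype(np.float32); print(cv2.fitEllipse(w),cv2.minEnclosingCircle(w))
print(sp("top","mat_top"),sp("top","organiser_grip"),sp("top","tray_in"))
o=get_obs(); print(o["force"],o["moment"])
E
python3 d.py .488 -.002 .124 -135
```

```text
((470.0115966796875, -363.0387268066406), (237.191162109375, 256.8039245605469), 154.8930206298828) ((474.3288879394531, -364.90081787109375), 127.76383972167969)
[(0.78, [0.474, -0.368, 0.003]), (0.31, [0.589, 0.012, 0.154])] [] [(0.94, [0.67, -0.002, 0.004])]
[ 0.08204625 -0.64860795 -6.52343845] [ 0.08502736 -0.02536247 -0.00843412]
t 22.4 pos [ 0.4884 -0.004   0.2005] ori [ 180.     -0.   -134.96] q [ 22.7   4.9 -26.   -0.  -59.  -67.6] open 0.0135 gf 30.0 F [ 0.1 -0.6 -6.5]
shift cm [-0.12  0.16  7.65] turn [ 0.   -0.    0.04]
```

View pics/t2.png

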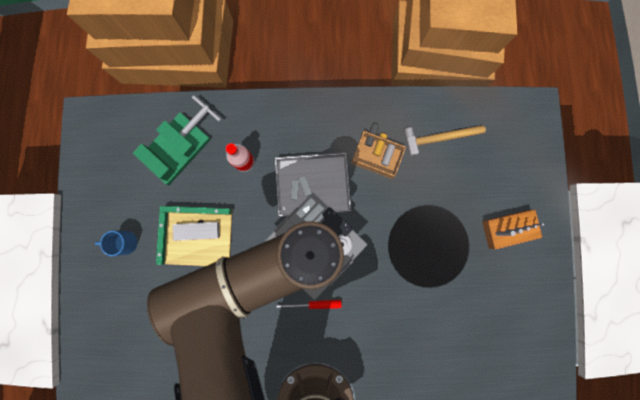

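The top view shows the organiser turned with its offcut corner over the scrap tray at about (312,195), and the mat is now clear at (428,246). Next I lower and tip it about the spout corner.

play_rows --pt "0 0.1 0.5 0 0 0" --pt "0 0.1 1 0 0 0" --pt "0 0 1.4 0 0 0" --pt "0 0 1.5 0 0 0" --pt "0 0 1.4 0 0 0" --pt "0 0 1.1 0 0 0" --pt "0 0 0.5 0 0 0" --pt "0 0 0.2 0 0 0" --pt "0 0 0 0 0 0"

```text
clock: 23.15
tool_pos: [0.4868, -0.0024, 0.124]
orientation: [180.0, -0.1, -135.0]
force: [-0.4, 0.2, -7.3]
opening: 0.014
gripper_force: 30.0
```

play_rows --pt "-0.11 -0.11 -0.39 -1.06 1.06 0" --pt "-0.11 -0.11 -0.39 -1.06 1.06 0" --pt "-0.11 -0.11 -0.39 -1.06 1.06 0" --pt "-0.11 -0.11 -0.39 -1.06 1.06 0" --pt "-0.11 -0.11 -0.39 -1.06 1.06 0" --pt "-0.11 -0.11 -0.39 -1.06 1.06 0" --pt "-0.11 -0.11 -0.39 -1.06 1.06 0" --pt "-0.11 -0.11 -0.39 -1.06 1.06 0" --pt "-0.11 -0.11 -0.39 -1.06 1.06 0" --pt "-0.11 -0.11 -0.39 -1.06 1.06 0" --pt "-0.11 -0.11 -0.39 -1.06 1.06 0" --pt "-0.11 -0.11 -0.39 -1.06 1.06 0" --pt "-0.11 -0.11 -0.39 -1.06 1.06 0" --pt "-0.11 -0.11 -0.39 -1.06 1.06 0"

```text
clock: 24.32
tool_pos: [0.5188, -0.0021, 0.1753]
orientation: [164.9, -14.6, -133.0]
force: [-0.7, 0.2, -7.7]
opening: 0.0137
gripper_force: 30.0
```

```bash
cat > tip.py <<'E'
from h import *
import sys
o=get_obs(); M=R.from_euler("xyz",o["orientation"],degrees=True).as_matrix()
p=o["tool_pos"]; u=-M[:,2]; t=np.degrees(np.arccos(u[2]))
# spout corner: org x = tool y * -1? closing axis; org x at psi+90
ox=-M[:,1]*-1; oy=np.cross(u,ox)
print("tilt",t.round(2),"lean dir",np.degrees(np.arctan2(u[1],u[0])).round(1),"corner",(p-.059*u+.105*(ox+oy)).round(4),"pos",p.round(4),"q",o["joint_pos"].round(1),"F",o["force"].round(1),"M",o["moment"].round(2),"gf",o["gripper_force"].round(1))
s=snapshot("side"); print("gripS",sp("side","organiser_grip"),"spoutS",sp("side","spout_corner"),sp("side","offcut1_center"))
up(s,sys.argv[1],(210,100,450,260),3)
E
python3 tip.py s2.png
```

```text
Traceback (most recent call last):
  File "tip.py", line 7, in <module>
    print("tilt",t.round(2),"lean dir",np.degrees(np.arctan2(u[1],u[0])).round(1),"corner",(p-.059*u+.105*(ox+oy)).round(4),"pos",p.round(4),"q",o["joint_pos"].round(1),"F",o["force"].round(1),"M",o["moment"].round(2),"gf",o["gripper_force"].round(1))
                                                                                                                                                                                                                               ^^^^^^^^^^^^^^^^^^^^^^^^
AttributeError: 'float' object has no attribute 'round'
```

```bash
sed -i 's/ox=-M\[:,1\]\*-1/ox=-M[:,1]/; s/o\["gripper_force"\].round(1)/o["gripper_force"]/' tip.py; python3 tip.py s2.png
```

```text
tilt 20.88 lean dir -0.1 corner [ 0.6365 -0.002   0.0672] pos [ 0.5188 -0.0021  0.1753] q [ 16.9  21.9  -7.6  -6.1 -80.6 -59.9] F [-0.7  0.2 -7.7] M [ 0.17 -2.14 -0.01] gf 29.998852908611298
gripS [(0.46, [0.434, -0.004, 0.157])] spoutS [] []
```

View pics/s2.png

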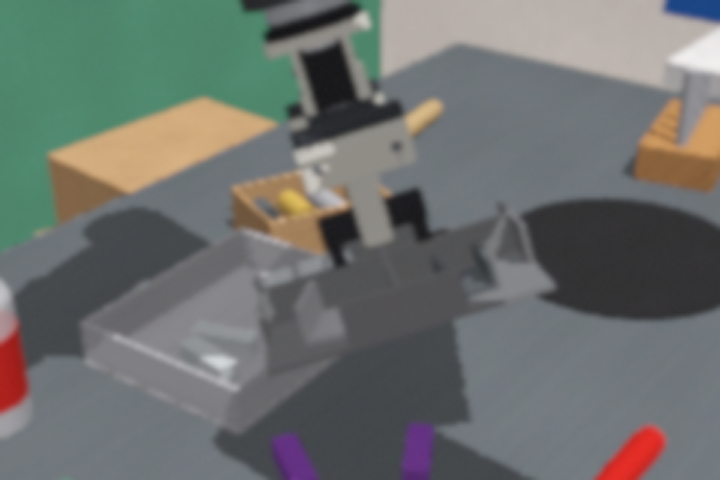

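Tilt is 21°, the corner is over the scrap tray at (260,340), and the bracket sits at (320,315) in its compartment. The two purple pieces at (290,455) and (418,450) are untouched. I continue to 42°.

play_rows --pt "-0.11 -0.11 -0.39 -1.06 1.06 0" --pt "-0.11 -0.11 -0.39 -1.06 1.06 0" --pt "-0.11 -0.11 -0.39 -1.06 1.06 0" --pt "-0.11 -0.11 -0.39 -1.06 1.06 0" --pt "-0.11 -0.11 -0.39 -1.06 1.06 0" --pt "-0.11 -0.11 -0.39 -1.06 1.06 0" --pt "-0.11 -0.11 -0.39 -1.06 1.06 0" --pt "-0.11 -0.11 -0.39 -1.06 1.06 0" --pt "-0.11 -0.11 -0.39 -1.06 1.06 0" --pt "-0.11 -0.11 -0.39 -1.06 1.06 0" --pt "-0.11 -0.11 -0.39 -1.06 1.06 0" --pt "-0.11 -0.11 -0.39 -1.06 1.06 0" --pt "-0.11 -0.11 -0.39 -1.06 1.06 0" --pt "-0.11 -0.11 -0.39 -1.06 1.06 0" --pt "0 0 0 0 0 0" --pt "0 0 0 0 0 0" --pt "0 0 0 0 0 0" --pt "0 0 0 0 0 0" --pt "0 0 0 0 0 0" --pt "0 0 0 0 0 0"

```text
clock: 26.18
tool_pos: [0.5637, -0.0023, 0.2105]
orientation: [147.6, -28.2, -126.6]
force: [-0.1, 0.7, -5.0]
opening: 0.0138
gripper_force: 30.0
```

```bash
python3 tip.py s3.png
```

```text
tilt 41.91 lean dir 0.0 corner [ 0.6348 -0.0022  0.0674] pos [ 0.5637 -0.0023  0.2105] q [  13.5   37.    15.2   -9.5 -109.1  -58.2] F [-0.1  0.7 -5. ] M [ 0.05 -3.7  -0.02] gf 29.999389350414276
gripS [(0.61, [0.563, -0.005, 0.211])] spoutS [(0.67, [0.632, -0.003, 0.071])] [(0.54, [0.663, -0.012, 0.023])]
```

View pics/s3.png

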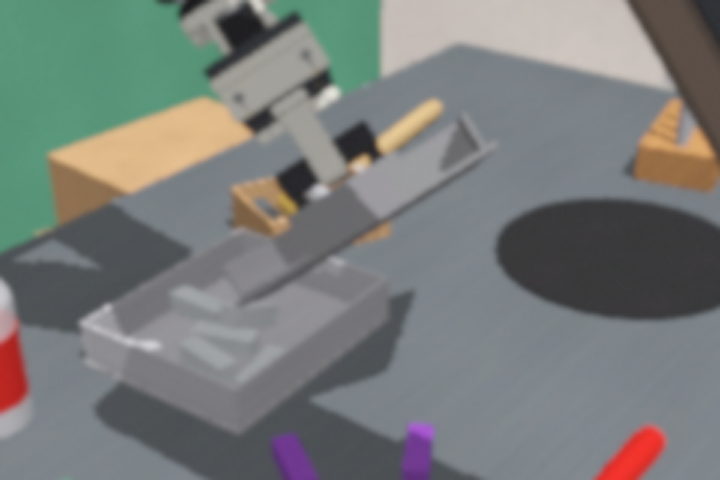

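The three organiser offcuts have slid into the tray, around (210,320), and the wrist load dropped by about 2 N. The tilted organiser hangs clear at (330,215). Next I level it again.

play_rows --pt "0.08 0.08 0.2 0.8 -0.8 0" --pt "0.16 0.16 0.58 1.6 -1.6 0" --pt "0.16 0.16 0.58 1.6 -1.6 0" --pt "0.16 0.16 0.58 1.6 -1.6 0" --pt "0.16 0.16 0.58 1.6 -1.6 0" --pt "0.16 0.16 0.58 1.6 -1.6 0" --pt "0.16 0.16 0.58 1.6 -1.6 0" --pt "0.16 0.16 0.58 1.6 -1.6 0" --pt "0.16 0.16 0.58 1.6 -1.6 0" --pt "0.16 0.16 0.58 1.6 -1.6 0" --pt "0.16 0.16 0.4 1.6 -1.6 0" --pt "0.16 0.16 0.4 1.6 -1.6 0" --pt "0.16 0.16 0.4 1.6 -1.6 0" --pt "0.16 0.16 0.4 1.6 -1.6 0" --pt "0.16 0.16 0.3 1.6 -1.6 0" --pt "0.16 0.16 0.3 1.6 -1.6 0" --pt "0.16 0.16 0.3 1.6 -1.6 0" --pt "0.16 0.16 0.3 1.6 -1.6 0" --pt "0.1 0.1 0.2 1.6 -1.6 0" --pt "0 0 0 0 0 0"

```text
clock: 28.05
tool_pos: [0.4888, -0.003, 0.1506]
orientation: [179.9, -0.1, -135.0]
force: [-1.1, -0.6, -5.4]
opening: 0.014
gripper_force: 30.0
```

```bash
python3 tip.py s4.png
python3 - <<'E'
from h import *
s=snapshot("top"); f=s["frame"].astype(int); v=f.mean(2)
m=np.zeros(v.shape,np.uint8); m[195:300,378:482]=v[195:300,378:482]<55
c=max(cv2.findContours(m,0,cv2.CHAIN_APPROX_NONE)[0],key=cv2.contourArea); h=cv2.convexHull(c)[:,0]
w=px2w(s,h,.003)[:,:2]
print("mat",cv2.minEnclosingCircle((w*1000).astype(np.float32)),w.min(0),w.max(0),sp("top","mat_top"))
print("offs",sp("top","offcut1_center"))
E
python3 d.py .488 -.004 .2 -135
```

```text
tilt 0.09 lean dir -0.6 corner [ 0.6372 -0.003   0.0913] pos [ 0.4888 -0.003   0.1506] q [ 22.7   8.1 -29.8  -0.  -52.2 -67.7] F [-1.1 -0.6 -5.4] M [-0.18 -0.05  0.01] gf 29.998786747455597
gripS [(0.77, [0.489, -0.007, 0.15])] spoutS [(0.78, [0.638, 0.001, 0.094]), (0.74, [0.667, -0.007, 0.006]), (0.38, [0.534, 0.359, 0.028])] [(0.59, [0.666, -0.008, 0.024])]
mat ((474.9686584472656, -365.2895202636719), 129.31129455566406) [ 0.3463705  -0.49369053] [ 0.60115412 -0.23682646] [(0.69, [0.47, -0.37, 0.001]), (0.68, [0.519, 0.078, 0.103])]
offs [(0.58, [0.664, -0.01, 0.028])]
t 28.4 pos [ 0.4921 -0.0023  0.1506] ori [ 1.799e+02 -1.100e-01 -1.350e+02] q [ 22.6   8.4 -29.4  -0.1 -52.3 -67.6] open 0.0138 gf 30.0 F [ 0.   0.3 -6.1]
shift cm [ 0.42  0.18 -4.94] turn [ 0.1  -0.11  0.  ]
```

View pics/s4.png

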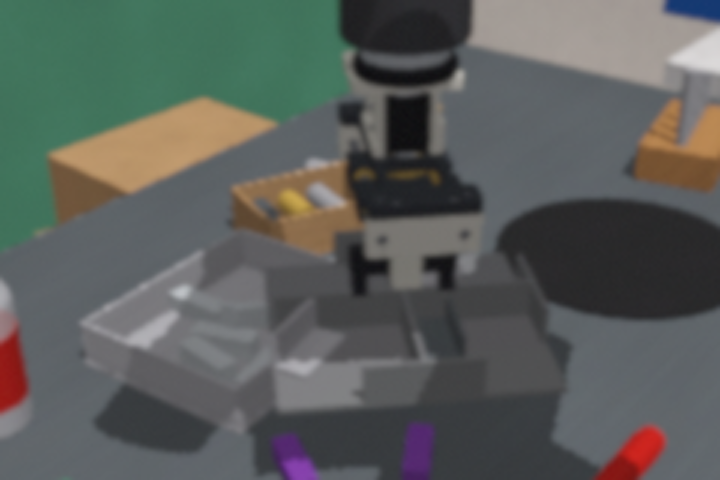

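The organiser is level again, with the bracket at (320,345) in its own compartment. The offcuts lie in the scrap tray at (190,320). Mat centre is about (0.474,-0.367). I carry the organiser back.

play_rows --pt "0 0 -0.5 0 0 0" --pt "0 0 -1 0 0 0" --pt "0 0 -1.2 0 0 0" --pt "0.3 -0.27 -0.8 0 0 0" --pt "0.67 -0.6 -0.5 0 0 0" --pt "1.04 -0.94 0 0 0 0" --pt "1.41 -1.28 0 0 0 0" --pt "1.78 -1.61 0 0 0 0" --pt "2.07 -1.88 0 0 0 0" --pt "2.45 -2.21 0 0 0 0" --pt "2.59 -2.35 0 0 0 0" --pt "2.59 -2.35 0 0 0 0" --pt "2.59 -2.35 0 0 0 0" --pt "2.45 -2.21 0 0 0 0" --pt "2.07 -1.88 0 0 0 0" --pt "1.78 -1.61 0 0 0 0" --pt "1.41 -1.28 0 0 0 0" --pt "1.04 -0.94 0 0 0 0" --pt "0.67 -0.6 0 0 0 0" --pt "0.3 -0.27 0 0 0 0"

```text
clock: 30.07
tool_pos: [0.4731, -0.3701, 0.1905]
orientation: [179.9, -0.1, -135.1]
force: [0.2, -0.2, -5.3]
opening: 0.0138
gripper_force: 30.0
```

play_rows --pt "0 0 0 0 0 0" --pt "0 0 0 0 0 0" --pt "0 0 0 0 0 0"

```text
clock: 30.32
tool_pos: [0.4737, -0.368, 0.1908]
orientation: [179.9, -0.1, -134.9]
force: [-1.6, -0.2, -4.8]
opening: 0.0138
gripper_force: 30.0
```

```bash
python3 - <<'E'
from h import *
s=snapshot("top"); up(s,"t3.png",(240,120,500,315),3)
E
python3 d.py .474 -.367 .068 -135
```

```text
t 30.37 pos [ 0.4738 -0.368   0.1909] ori [ 1.7992e+02 -7.0000e-02 -1.3492e+02] q [-19.2  15.9 -13.5   0.  -60.7 -25.8] open 0.0135 gf 30.0 F [ 0.5  0.3 -4.5]
shift cm [-0.1   0.04 12.29] turn [ 0.08 -0.07  0.08]
```

View pics/t3.png

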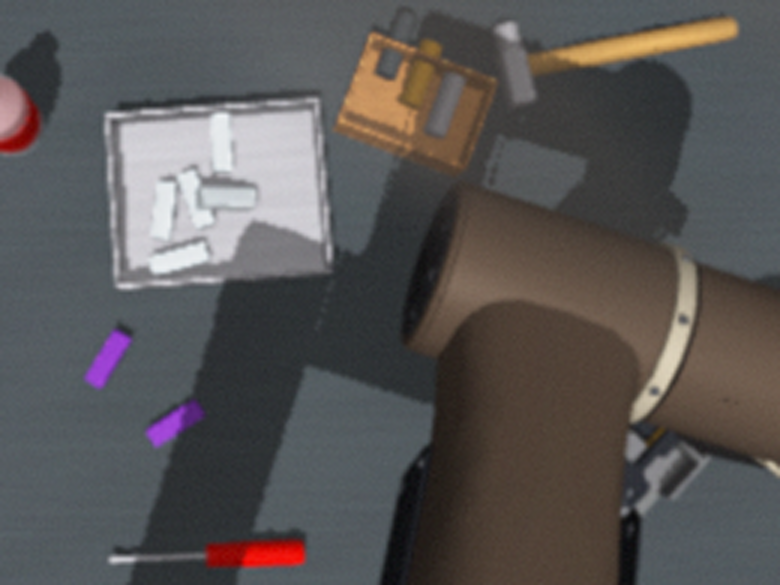

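All five offcuts are in the scrap tray, at crop pixels (165,208), (197,197), (222,140), (228,193) and (180,255). The purple pieces are untouched. I set the organiser down.

play_rows --pt "-0.1 0 0.6 0 0 0" --pt "0 0 1.2 0 0 0" --pt "0 0 1.8 0 0 0" --pt "0 0 2 0 0 0" --pt "0 0 2 0 0 0" --pt "0 0 1.6 0 0 0" --pt "0 0 1 0 0 0" --pt "0 0 0.6 0 0 0" --pt "0 0 0.4 0 0 0" --pt "0 0 0.3 0 0 0" --pt "0 0 0.3 0 0 0" --pt "0 0 0.2 0 0 0" --pt "0 0 0.2 0 0 0" --pt "0 0 0 0 0 0" --pt "0 0 0 0 0 0"

```text
clock: 31.62
tool_pos: [0.4741, -0.3683, 0.0689]
orientation: [179.9, -0.1, -135.0]
force: [-0.2, -0.7, -4.6]
opening: 0.0138
gripper_force: 30.0
```

```bash
python3 d.py .474 -.367 .067 -135
```

```text
t 31.62 pos [ 0.4741 -0.3683  0.0689] ori [ 1.7994e+02 -7.0000e-02 -1.3499e+02] q [-19.2  23.2 -21.1   0.1 -45.8 -25.8] open 0.0138 gf 30.0 F [-0.2 -0.7 -4.6]
shift cm [-0.08  0.1   0.19] turn [ 0.06 -0.07  0.01]
```

play_rows --pt "0 0.1 0.1 0 0 0" --pt "0 0 0.1 0 0 0" --pt "0 0 0 0 0 0" --pt "0 0 0 0 0 0"

```text
clock: 31.95
tool_pos: [0.4736, -0.3677, 0.0677]
orientation: [180.0, -0.1, -135.0]
force: [-2.8, 2.4, 4.9]
opening: 0.0136
gripper_force: 30.0
```

play_rows --pt "0 0 0 0 0 0" --pt "0 0 0 0 0 0" --pt "0 0 0 0 0 0" --pt "0 0 0 0 0 0" --pt "0 0 0 0 0 0" --pt "0 0 0 0 0 0" --pt "0 0 -1 0 0 0" --pt "0 0 -2 0 0 0" --pt "0 0 -3 0 0 0" --pt "0 0 -4 0 0 0" --pt "0 0 -4 0 0 0" --pt "0 0 -3 0 0 0" --pt "0 0 0 0 0 0" --grip 4.2

```text
clock: 33.03
tool_pos: [0.4763, -0.3694, 0.2454]
orientation: [-179.4, 0.1, -134.9]
force: [0.5, -0.1, 0.3]
opening: 0.0422
gripper_force: 0.0
```

```bash
python3 - <<'E'
from h import *
snapshot("top"); snapshot("side")
for c in("top","side"):
    for t in ("organiser_grip","organiser_base","bar_center","jig_seat"): print(c,t,sp(c,t))
E
python3 d.py .52 .36 .25 -90
```

```text
top organiser_grip []
top organiser_base []
top bar_center [(0.77, [0.533, 0.359, 0.027])]
top jig_seat [(0.88, [0.565, 0.39, 0.025]), (0.22, [0.669, -0.011, 0.028])]
side organiser_grip []
side organiser_base [(0.83, [0.472, -0.365, 0.003]), (0.26, [0.533, 0.361, 0.026])]
side bar_center [(0.87, [0.532, 0.36, 0.026])]
side jig_seat [(0.93, [0.57, 0.386, 0.021])]
t 33.53 pos [ 0.4734 -0.3674  0.2358] ori [ 1.7984e+02 -1.2000e-01 -1.3499e+02] q [-19.1  13.9 -10.    0.  -66.3 -25.9] open 0.042 gf 0.0 F [ 0.3 -0.7  0.5]
shift cm [-54.73  48.14  -1.39] turn [  0.2   -0.05 -44.99]
```

play_rows --pt "-2.4 2.4 0 0 0 0" --pt "-2.85 2.85 0 0 0 0" --pt "-2.85 2.85 0 0 0 0" --pt "-2.85 2.85 0 0 0 0" --pt "-2.85 2.85 0 0 0 0" --pt "-2.85 2.85 0 0 0 0" --pt "-2.85 2.85 0 0 0 0" --pt "-2.85 2.85 0 0 0 0" --pt "-2.85 2.85 0 0 0 0" --pt "-2.85 2.85 0 0 0 0" --pt "-2.85 2.85 0 0 0 0" --pt "-2.85 2.85 0 0 0 0" --pt "-2.85 2.85 0 0 0 0" --pt "-2.85 2.85 0 0 0 0" --pt "-2.85 2.85 0 0 0 0" --pt "-2.85 2.85 0 0 0 0" --pt "-2.85 2.85 0 0 0 0" --pt "-2.85 2.85 0 0 0 0" --pt "-0.8 0.8 0 0 0 0" --grip 7.5

```text
clock: 35.12
tool_pos: [0.4733, 0.3678, 0.2357]
orientation: [179.9, -0.1, -134.8]
force: [1.2, 0.0, 0.3]
opening: 0.0751
gripper_force: 0.0
```

play_rows --pt "0 0 0 0 0 -7" --pt "0 0 0 0 0 -7" --pt "0 0 0 0 0 -7" --pt "0 0 0 0 0 -7" --pt "0 0 0 0 0 -7" --pt "0 0 0 0 0 -7" --pt "0 0 0 0 0 -7" --pt "0 0 0 0 0 -7" --pt "0 0 0 0 0 -7" --pt "0 0 0 0 0 -7" --pt "0 0 0 0 0 -7" --pt "0 0 0 0 0 -7" --pt "0 0 0 0 0 -7" --pt "0 0 0 0 0 -7" --pt "0 0 0 0 0 -7" --pt "0 0 0 0 0 -7" --pt "0 0 0 0 0 -7" --pt "0 0 0 0 0 -7" --pt "0 0 0 0 0 -6" --pt "0 0 0 0 0 0"

```text
clock: 36.78
tool_pos: [0.4735, 0.3628, 0.2363]
orientation: [180.0, 0.1, -2.7]
force: [0.0, -0.8, 0.0]
opening: 0.0749
gripper_force: 0.0
```

```bash
python3 - <<'E'
from h import *
s=snapshot("top"); snapshot("side")
for c in("top","side"):
    for t in ("organiser_grip","organiser_base","bar_center","bracket_center","channel_center","flange_center"): print(c,t,sp(c,t))
a=lambda b:cv2.resize(s["frame"][b[1]:b[3],b[0]:b[2],::-1],(380,380),interpolation=cv2.INTER_CUBIC)
cv2.imwrite("pics/c2.png",np.hstack([a((380,195,480,295)),a((150,190,245,285))]))
E
python3 d.py .4727 .3645 .035 -3.1
```

```text
top organiser_grip [(0.73, [0.475, -0.363, 0.067])]
top organiser_base [(0.96, [0.476, -0.367, 0.005])]
top bar_center [(0.7, [0.531, 0.358, 0.026])]
top bracket_center [(0.6, [0.504, -0.288, 0.02]), (0.38, [0.565, 0.387, 0.024])]
top channel_center [(0.55, [0.434, -0.361, 0.021])]
top flange_center [(0.62, [0.5, -0.441, 0.016]), (0.46, [0.668, -0.014, 0.028]), (0.33, [0.761, -0.21, -0.004])]
side organiser_grip [(0.86, [0.473, -0.368, 0.066])]
side organiser_base [(0.84, [0.472, -0.369, 0.001])]
side bar_center [(0.67, [0.531, 0.358, 0.025])]
side bracket_center [(0.43, [0.502, -0.284, 0.017]), (0.18, [0.752, 0.214, -0.002])]
side channel_center [(0.54, [0.436, -0.357, 0.019])]
side flange_center [(0.58, [0.671, 0.017, 0.015]), (0.53, [0.503, -0.441, 0.019])]
t 37.48 pos [0.4735 0.363  0.2367] ori [ 1.8e+02  1.1e-01 -3.0e+00] q [ 56.2  13.6 -10.2  -0.1 -66.2  30.9] open 0.0751 gf 0.0 F [ 0.1 -0.4 -0.2]
shift cm [-0.05 -0.15 20.17] turn [0.   0.11 0.1 ]
```

View pics/c2.png

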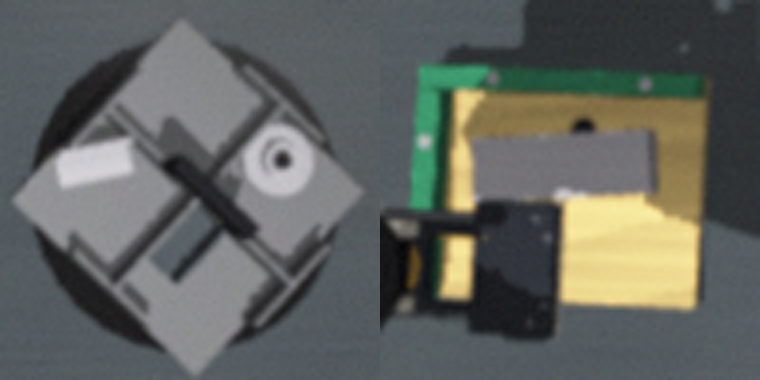

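The organiser stands centred on its mat with its offcut compartment at crop (180,80) empty. The bracket (95,160), channel (180,245) and flange (280,160) are each in their own compartment. The bar at (560,160) hasn't moved, so I push it towards the +x fence with the open fingers.

play_rows --pt "0 -0.1 3 0 0 0" --pt "0 -0.1 4 0 0 0" --pt "0 0 4 0 0 0" --pt "0 0 4 0 0 0" --pt "0 0 3 0 0 0" --pt "0 0 1.6 0 0 0" --pt "0 0 0.5 0 0 0" --pt "0 0 0 0 0 0" --pt "0 0 0 0 0 0"

```text
clock: 38.23
tool_pos: [0.4738, 0.3656, 0.0365]
orientation: [-180.0, 0.1, -3.0]
force: [0.4, 0.1, 1.3]
opening: 0.0751
gripper_force: 0.0
```

play_rows --pt "0.5 0 0 0 0 0" --pt "0.5 0 0 0 0 0" --pt "0.5 0 0 0 0 0" --pt "0.5 0 0 0 0 0" --pt "0.5 0 0 0 0 0" --pt "0.5 0 0 0 0 0" --pt "0.5 0 0 0 0 0" --pt "0.5 0 0 0 0 0" --pt "0.5 0 0 0 0 0" --pt "0.5 0 0 0 0 0" --pt "0.3 0 0 0 0 0" --pt "0 0 0 0 0 0"

```text
clock: 39.23
tool_pos: [0.5267, 0.3618, 0.0354]
orientation: [180.0, 0.1, -3.0]
force: [0.5, -0.6, 0.8]
opening: 0.0749
gripper_force: 0.1
```

```bash
python3 d.py .533 .361 .035 -3.1
```

```text
t 39.23 pos [0.5267 0.3618 0.0354] ori [ 1.7997e+02  1.2000e-01 -3.0200e+00] q [ 51.9  28.6 -17.3  -0.1 -44.3  35.2] open 0.0749 gf 0.1 F [ 0.5 -0.6  0.8]
shift cm [0.64 0.05 0.04] turn [0.03 0.12 0.08]
```

play_rows --pt "0.2 0 0 0 0 0" --pt "0.2 0 0 0 0 0" --pt "0.1 0 0 0 0 0"

```text
clock: 39.48
tool_pos: [0.5284, 0.3617, 0.0353]
orientation: [179.9, 0.4, -3.1]
force: [-22.5, 4.9, 11.2]
opening: 0.0749
gripper_force: 11.0
```

play_rows --pt "0.15 0 0 0 0 0" --pt "0.1 0 0 0 0 0" --pt "0 0 0 0 0 0"

```text
clock: 39.73
tool_pos: [0.5285, 0.3618, 0.0353]
orientation: [179.9, 0.5, -3.1]
force: [-29.0, 7.1, 17.3]
opening: 0.075
gripper_force: 14.5
```

play_rows --pt "0.1 0 0 0 0 0" --pt "0.1 0 0 0 0 0" --pt "0 0 0 0 0 0"

```text
clock: 39.98
tool_pos: [0.5286, 0.3617, 0.0353]
orientation: [179.8, 0.7, -3.1]
force: [-38.8, 7.8, 21.4]
opening: 0.0751
gripper_force: 19.4
```

play_rows --pt "-0.7 0 0 0 0 0" --pt "-0.8 0 0 0 0 0" --pt "-0.5 0 -1.5 0 0 0" --pt "0 0 -3 0 0 0" --pt "0 0 -1.5 0 0 0" --pt "1 2 0 0 0 0" --pt "1.5 3 0 0 0 0" --pt "1.5 3 0 0 0 0" --pt "1.2 2.5 0 0 0 0" --pt "0.4 1 0 0 0 0" --pt "0 0 0 0 0 0" --pt "0 0 0 0 0 0" --grip 0

```text
clock: 40.98
tool_pos: [0.5662, 0.2445, 0.0955]
orientation: [-180.0, 0.1, -3.1]
force: [0.1, 0.3, 0.2]
opening: 0.0028
gripper_force: 0.0
```

```bash
python3 - <<'E'
from h import *
s=snapshot("top"); print(sp("top","bar_center"),sp("top","jig_seat")); snapshot("side"); print(sp("side","bar_center"),sp("side","jig_seat"))
E
python3 d.py .559 .245 .035 -3.1
```

```text
[] [(0.48, [0.475, -0.366, 0.065])]
[(0.88, [0.563, 0.352, 0.028])] [(0.83, [0.568, 0.39, 0.022]), (0.51, [0.753, 0.215, -0.001]), (0.15, [0.473, -0.368, 0.001])]
t 41.28 pos [0.5655 0.2459 0.0955] ori [ 1.80e+02  1.10e-01 -2.92e+00] q [ 41.6  22.7 -17.4  -0.1 -49.9  45.6] open 0.0002 gf 0.0 F [ 0.3 -0.4  0.1]
shift cm [-0.63  0.12  6.05] turn [0.   0.11 0.18]
```

play_rows --pt "-0.3 0 2 0 0 0" --pt "-0.2 0 2.5 0 0 0" --pt "0 0 1.2 0 0 0" --pt "0 0 0.3 0 0 0" --pt "0 0 0 0 0 0" --pt "0 -0.4 0 0 0 0" --pt "0 -0.4 0 0 0 0" --pt "0 -0.4 0 0 0 0" --pt "0 -0.4 0 0 0 0" --pt "0 -0.4 0 0 0 0" --pt "0 -0.4 0 0 0 0" --pt "0 -0.4 0 0 0 0" --pt "0 -0.4 0 0 0 0" --pt "0 -0.4 0 0 0 0" --pt "0 -0.4 0 0 0 0" --pt "0 0 0 0 0 0"

```text
clock: 42.62
tool_pos: [0.5626, 0.2851, 0.0357]
orientation: [179.9, 0.1, -3.0]
force: [-0.6, -2.6, 3.3]
opening: 0.0003
gripper_force: 1.7
```

play_rows --pt "0 -0.2 0 0 0 0" --pt "0 -0.2 0 0 0 0" --pt "0 0 0 0 0 0"

```text
clock: 42.87
tool_pos: [0.5628, 0.2887, 0.0357]
orientation: [179.9, 0.1, -3.0]
force: [-0.7, -4.4, 5.4]
opening: 0.0004
gripper_force: 2.6
```

play_rows --pt "0 -0.2 0 0 0 0" --pt "0 -0.2 0 0 0 0" --pt "0 0 0 0 0 0"

```text
clock: 43.12
tool_pos: [0.5631, 0.2928, 0.0357]
orientation: [180.0, 0.1, -3.0]
force: [-0.7, -5.1, 5.7]
opening: 0.0005
gripper_force: 2.8
```

play_rows --pt "0 -0.15 0 0 0 0" --pt "0 -0.15 0 0 0 0" --pt "0 0 0 0 0 0"

```text
clock: 43.37
tool_pos: [0.5632, 0.2957, 0.0357]
orientation: [180.0, 0.1, -3.0]
force: [0.2, -5.4, 4.6]
opening: 0.0006
gripper_force: 2.9
```

play_rows --pt "0 -0.1 0 0 0 0" --pt "0 -0.1 0 0 0 0" --pt "0 0 0 0 0 0"

```text
clock: 43.62
tool_pos: [0.5633, 0.2976, 0.0357]
orientation: [180.0, 0.1, -3.0]
force: [-0.7, -5.2, 5.4]
opening: 0.0005
gripper_force: 3.1
```

play_rows --pt "0 -0.1 0 0 0 0" --pt "0 -0.1 0 0 0 0" --pt "0 0 0 0 0 0"

```text
clock: 43.87
tool_pos: [0.5634, 0.2996, 0.0356]
orientation: [180.0, 0.1, -3.0]
force: [-0.4, -4.2, 5.4]
opening: 0.0004
gripper_force: 3.1
```

play_rows --pt "0 -0.15 0 0 0 0" --pt "0 -0.15 0 0 0 0" --pt "0 0 0 0 0 0"

```text
clock: 44.12
tool_pos: [0.5633, 0.3009, 0.0357]
orientation: [179.8, 0.2, -3.0]
force: [0.7, -12.4, 8.2]
opening: 0.0006
gripper_force: 6.6
```

play_rows --pt "0 -0.15 0 0 0 0" --pt "0 -0.1 0 0 0 0" --pt "0 0 0 0 0 0"

```text
clock: 44.37
tool_pos: [0.5632, 0.301, 0.0357]
orientation: [179.6, 0.3, -3.0]
force: [2.5, -21.4, 11.5]
opening: 0.0007
gripper_force: 10.8
```

Run:
```python
from h import *
snapshot("side"); print(sp("side","bar_center"),sp("side","jig_seat"))
s=snapshot("top"); print(sp("top","bar_center"),sp("top","jig_seat")); up(s,"t4.png",(150,190,270,280),5)
```

```text
[(0.55, [0.563, 0.385, 0.026]), (0.22, [0.609, 0.036, 0.016])] [(0.92, [0.569, 0.385, 0.022]), (0.42, [0.766, -0.208, 0.0])]
[] [(0.29, [0.668, 0.019, 0.014])]
```

View pics/t4.png

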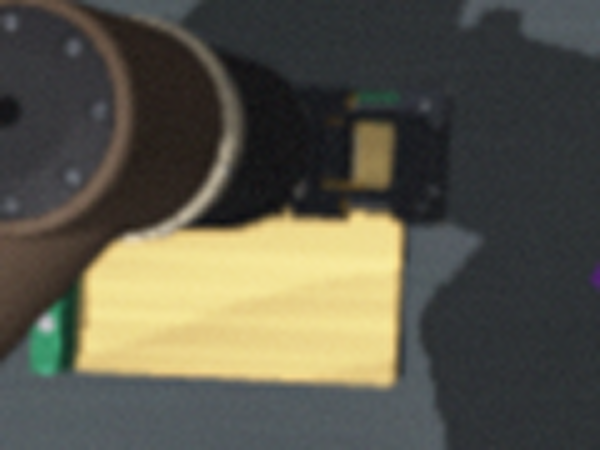

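The arm hides the bar, but the force step (21 N, tool stopped) shows it is against the +y fence. Next is a final squaring push towards +x.

play_rows --pt "0 0.5 0 0 0 0" --pt "0 0.6 0 0 0 0" --pt "0 0 -2 0 0 0" --pt "0 0 -3 0 0 0" --pt "0 0 -1 0 0 0" --pt "-1.5 -1.5 0 0 0 0" --pt "-2.5 -3 0 0 0 0" --pt "-2 -3 0 0 0 0" --pt "-0.8 -1.5 0 0 0 0" --pt "0 0 0 0 0 0" --pt "0 0 0 0 0 0" --pt "0 0 0 0 0 0" --pt "0 0 0 0 0 0" --pt "0 0 0 0 0 0" --pt "0 0 0 0 0 0" --pt "0 0 0 0 0 0" --grip 7.5

```text
clock: 46.0
tool_pos: [0.5005, 0.3875, 0.0956]
orientation: [180.0, 0.1, -3.0]
force: [0.5, 0.2, 0.4]
opening: 0.075
gripper_force: 0.0
```

```bash
python3 d.py .515 .383 .0355 -3.1
```

```text
t 46.0 pos [0.5005 0.3875 0.0956] ori [ 1.80e+02  1.10e-01 -3.04e+00] q [ 55.3  24.  -15.2  -0.1 -50.8  31.7] open 0.075 gf 0.0 F [0.5 0.2 0.4]
shift cm [1.49 0.38 6.01] turn [0.   0.11 0.06]
```

play_rows --pt "0 0.2 2 0 0 0" --pt "0 0.2 2.5 0 0 0" --pt "0 0 1.2 0 0 0" --pt "0 0 0.3 0 0 0" --pt "0 0 0 0 0 0" --pt "0.5 0 0 0 0 0" --pt "0.5 0 0 0 0 0" --pt "0.5 0 0 0 0 0" --pt "0.4 0 0 0 0 0" --pt "0.4 0 0 0 0 0" --pt "0.2 0 0 0 0 0" --pt "0 0 0 0 0 0"

```text
clock: 47.0
tool_pos: [0.5253, 0.3827, 0.0357]
orientation: [-180.0, 0.1, -3.0]
force: [0.4, -0.5, -0.4]
opening: 0.075
gripper_force: 0.0
```

play_rows --pt "0.2 0 0 0 0 0" --pt "0.2 0 0 0 0 0" --pt "0 0 0 0 0 0"

```text
clock: 47.25
tool_pos: [0.5288, 0.3826, 0.0356]
orientation: [180.0, 0.1, -3.0]
force: [0.8, 0.0, 0.1]
opening: 0.0752
gripper_force: 0.0
```

play_rows --pt "0.2 0 0 0 0 0" --pt "0.15 0 0 0 0 0" --pt "0 0 0 0 0 0"

```text
clock: 47.5
tool_pos: [0.5294, 0.3825, 0.0355]
orientation: [179.9, 0.3, -3.0]
force: [-14.2, 3.2, 6.6]
opening: 0.0748
gripper_force: 7.5
```

play_rows --pt "0.1 0 0 0 0 0" --pt "0.05 0 0 0 0 0" --pt "0 0 0 0 0 0"

```text
clock: 47.75
tool_pos: [0.5295, 0.3825, 0.0355]
orientation: [179.9, 0.4, -3.0]
force: [-21.4, 5.0, 12.7]
opening: 0.075
gripper_force: 10.9
```

play_rows --pt "-0.5 0 0 0 0 0" --pt "-0.8 0 0 0 0 0" --pt "-1.5 0 -1.5 0 0 0" --pt "-0.5 0 -3 0 0 0" --pt "0 0 -4 0 0 0" --pt "0 0 -4 0 0 0" --pt "0 0 -4 0 0 0" --pt "-1 3 -2 0 0 0" --pt "-1 4 0 0 0 0" --pt "-1 4 0 0 0 0" --pt "0 4 0 0 0 0" --pt "0 4 0 0 0 0" --pt "0 4 0 0 0 0" --pt "0 3 0 0 0 0" --pt "0 2 0 0 0 0" --pt "0 0 0 0 0 0"

```text
clock: 49.08
tool_pos: [0.4556, 0.1027, 0.2209]
orientation: [180.0, 0.1, -3.1]
force: [-1.2, 0.5, 0.3]
opening: 0.0751
gripper_force: 0.0
```

Run:
```python
from h import *
s=snapshot("top"); snapshot("side")
for c in("top","side"):
    for t in ("bar_center","jig_seat","organiser_base","offcut4_center"): print(c,t,sp(c,t))
f=s["frame"].astype(int); sat=f.max(2)-f.min(2); v=f.mean(2)
print("bar",blobs(s,(160,205,232,250),((v>100)&(sat<25)).astype(np.uint8),.037))
a=lambda b:cv2.resize(s["frame"][b[1]:b[3],b[0]:b[2],::-1],(390,390),interpolation=cv2.INTER_CUBIC)
cv2.imwrite("pics/c3.png",np.hstack([a((150,195,240,285)),a((265,130,375,240))]))
```

```text
top bar_center [(0.96, [0.565, 0.385, 0.025])]
top jig_seat [(0.75, [0.567, 0.388, 0.026])]
top organiser_base [(0.83, [0.475, -0.364, 0.003])]
top offcut4_center [(0.66, [0.673, 0.087, 0.014])]
side bar_center [(0.97, [0.564, 0.387, 0.027]), (0.5, [0.667, -0.006, 0.007]), (0.39, [0.729, -0.009, 0.015])]
side jig_seat [(0.6, [0.571, 0.39, 0.023]), (0.36, [0.564, 0.386, 0.024])]
side organiser_base [(0.97, [0.472, -0.366, -0.0]), (0.37, [0.726, -0.007, 0.016])]
side offcut4_center []
bar [(array([568.3, 386.3]), array([142.7,  50.2]), 87.8)]
```

View pics/c3.png

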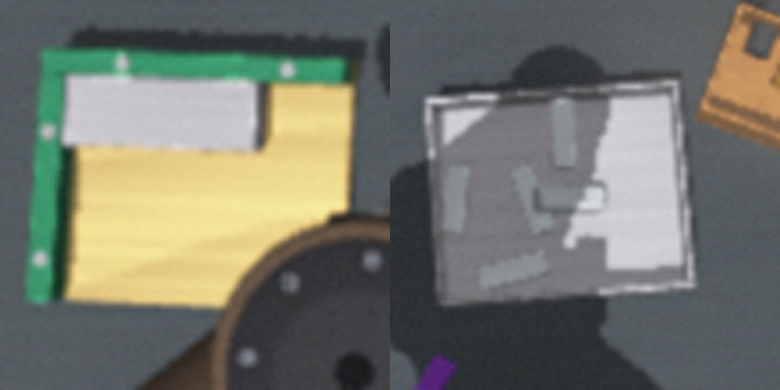

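The bar sits tight in the corner of both green fences, at crop (165,110). All five offcuts are inside the scrap tray: crop (455,200), (530,197), (565,133), (570,197) and (515,270). One of them had been knocked aside but stayed in. The organiser is centred on its mat, so I hand in.

```bash
python3 -c "
from plant import close_job
print(close_job())"
```

```text
the job is handed in; nothing more can be done
None
```

I handed the job in: all five offcuts are in the scrap tray, the emptied organiser stands level on its mat with the finished parts in their compartments, the bar is flush against both fences, and I left the bottle, box and purple pieces alone.

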